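# Turn the tube rotator's wheel to bring the red-capped tube to the top

### The job

The tube rotator is switched off and the tube with the red cap is due to come out of its wheel. With the fingertips push the wheel round gently, spoke by spoke, until the red-capped tube points straight up, then take the hand away. Push on the spokes only and do not touch the tubes; there is nothing to grip, so do not shove or lift the rotator, and leave everything else on the bench as it stands.

Things in the scene. Friction and masses are not known exactly. Their poses are not given: they have to be found in the camera images.
- rotator: tube rotator standing loose on rubber feet, 2.8 kg: white motor housing and gear head on a grey plinth. Origin: on the bench directly below the wheel's hub; z up; x is the wheel's axle, pointing out of the wheel's face (the side with the tubes). In this frame the plinth runs from x -200 to +35 mm and y -83 to +83 mm; housing and gear head lie behind the wheel, x -195 to -45 mm, nowhere higher than 186 mm
- hub (a point): centre of the wheel, on the axle, in the mid-plane of the spokes, 150 mm above the bench; same axes as the rotator. The upright wheel has a hub of 31 mm radius and six equal straight aluminium spokes at 60 degree steps, with no rim: each is 24 mm wide (in the wheel's plane), 12 mm thick (along the axle, 6 mm either side of the mid-plane), round-ended and reaches 115 mm from the axle
- red_cap (a point): centre of the outer end face of the red screw cap. The red-capped tube lies along one of the spokes, on its face side, pointing outwards: this point is 107 mm out from the axle and 16 mm in front of the spokes' mid-plane. Its axes turn with the wheel: z points outwards along the red tube and its spoke, x along the axle out of the face. The other five spokes carry blue-capped tubes alike
- carousel (a joint): angle of the wheel: 0 when the red-capped tube points straight up, growing anticlockwise as seen facing the wheel's face (tube side); it has no stops. The wheel is balanced, turns either way and stays where it is left: the drive's steady drag takes about 2 to 3 N at a spoke's outer part
- tubes: the six capped sample tubes clipped on the wheel's face, one along each spoke, not to be touched: 16 mm caps (13 mm tubes below), from 40 to 107 mm out from the axle and from 8 to 24 mm in front of the spokes' mid-plane, so narrower than the 24 mm spokes that they lie on. Origin: the wheel's centre; z along the red one
- tube_rack: orange tube rack, 95 x 155 x 48 mm high, with a few small tubes (tops at 75 mm); bystander; origin: centre of its underside
- tip_box: grey and yellow pipette-tip box, 85 x 122 x 51 mm, its clear lid open behind it on the box's +x side (to about 125 mm high); bystander; origin: centre of the box's underside
- reagent: amber reagent bottle with blue cap, 60 mm diameter, 135 mm high; bystander; origin: centre of its underside
- big_tube: large free-standing sample tube with green screw cap, 35 mm diameter at the cap, 112 mm high, light and easily tipped; bystander; origin: centre of its underside
- timer: small white lab timer lying flat, 58 x 66 x 18 mm; bystander; origin: centre of its underside
- dishes: stack of three closed white culture dishes, 91 mm diameter, 45 mm high; bystander; origin: centre of its underside

How it is judged:
By the outcome, as a careful person would: the job done as asked, in the order asked, and still so for the second after the job is handed in, with the robot touching nothing.
It also fails if it takes over 72 s, if anything falls off the work surface, if the arm or the gripper's body presses on something with over 40 N, if the wrist force passes 120 N, or if a joint passes its speed limit or range.

### The arm

A 6-joint arm with a two-finger parallel gripper is mounted at the origin on the work surface. World frame = base frame: x ahead of the robot, y to its left, z up, the work surface at z = 0. Lengths are in m, angles in degrees, forces in N, time in s.
With the tool pointing down it reaches from about 0.35 to 0.725 m from the base axis. Payload 4.3 kg.
Tool frame: the origin (TCP) lies on the centre line of the jaws, within the pads' length; the fingertips stand 19 mm ahead of it and the grasp point (between the pads) is the TCP; z points along the fingers, y is the direction in which the jaws open and shut (so a half turn about z gives the same grasp; the last joint's range is limited). The gripper opens to 85 mm and grips with 20 to 120 N. Pads are 22 mm wide; open, the fingers measure 114 mm over their backs; the gripper's body (76 mm by 85 mm) begins 54 mm behind the grasp point. The pads swing forward as they close: fully open they stand 13 mm farther back than shut.
Start: joints at [-75.418, 21.618, 4.641, 73.018, 0, 83.68], TCP at [0.205, -0.537, 0.25] pointing down, gripper open.
Joint ranges: [-156.06, 156.06], [-48.1, 94.91], [-58.44, 69.94], [-101.28, 121.22], [-78.64, 73.56], [-180, 180]. Speed limits (degrees/s): [147.25, 147.25, 180, 180, 180, 180].

### API

Orientations are given as [roll, pitch, yaw] about the fixed x, y, z axes, in that order (R = Rz(yaw) Ry(pitch) Rx(roll)).
In Python, from station import ctrl, vision gives the robot as it stands.
- The arm moves only by the tool send_rows, never from a script. Its argument "moves" is a list of rows, each a list of 3 entries, a list of its own where there are three numbers: the turn, a rotation vector about the tool's x, y, z in rad, then the shift along the tool's x, y, z in cm, then the finger opening in cm, from 0 to 8.54. In form: [[[ax, ay, az], [dx, dy, dz], hand], ...]. A call has 1 to 5 rows; each row is the pose to reach, as a shift and turn from the pose commanded when the call began, along the tool's axes at that moment; what a row does not reach only later rows make up. A row lasts 1/10 s, in which the tool goes at most 50 mm and 8.59 degrees, less where a joint would pass 70% of its speed; a pose out of reach is approached as far as the arm can. A call with a gripper value outside its range is refused whole. The fingers move at their own pace and stop on an object; "force" is the grip in N (left out, the last holds). Time passes only in rows, so rows that repeat a pose let the fingers close. It gives the time, the measured TCP pose, the force and the opening at its end, in the units of the state.
- ctrl.sense(): the state, without advancing time (a new reading comes with each control period).
- vision.camera(name): name is "side" or "top" or "wrist"; returns (picture, depth): 480x640x3 uint8, blue, green, red; 480x640 float32, m along the optical axis (not along the pixel's ray), 0 where there is no reading.
- vision.camera_params(name): a dict with "mtx" (3x3 intrinsics, pixels), "cam_to_world" (4x4, takes a point from camera to world coordinates). Camera axes: x right, y down, z forward; pixel columns grow to the right and rows downward; lengths in m; the calibration is good to about 2 mm. A picture is of the moment at which its call begins: read the wrist's pose just before it. camera_params takes no time and is no camera call; for the wrist camera it gives the pose at the moment of the call.
- ctrl.close_job(): hands the job in, once; it reports no verdict.
The state is a dict: "time_s": time; "joints": joint angles; "joint_vel": joint speeds; "joint_efforts": joint torques, N m; "ee_pos": TCP position; "eef_rot": TCP orientation; "wrist_force": force on the tool from outside, world axes, zero at the start; "moment": the same for the moment, N m; "finger_gap": finger opening in m.
Only numpy, scipy, OpenCV 4.12 (cv2) and the standard library are available. Lean on these libraries where they do the work, as an engineer would, in place of code of your own. Each camera call takes 0.05 s, during which the arm holds its last target. There are 200 camera calls.

## Working session

There is one attempt and no reset: what is moved stays moved. The work goes in short steps, Python scripts to look and compute and a tool call to move; the robot and the scene stay as the last step left them, time stands still between calls to the robot, and variables do not carry over. Pictures are saved under pics/ and viewed, about 8 in all and at most 12, crops included, and the job is handed in when it is done.

Besides the shell and the picture viewer there is one more tool, called after "Call:" in YAML: its name, and indented under it one key for each argument. send_rows: Moves the arm, as the interface text tells. Its arguments: {"type":"object","properties":{"moves":{"type":"array"},"force":{"type":"number"}},"required":["moves"]}

```bash
mkdir -p pics; ls; python3 - <<'E'
from station import ctrl, vision
import cv2,numpy as np
print(ctrl.sense())
for n in("side","top"):
    p,d=vision.camera(n); cv2.imwrite(f"pics/{n}0.png",p); np.save(f"pics/{n}0.npy",d)
    c=vision.camera_params(n); print(n,c["mtx"],c["cam_to_world"])
E
```

```text
pics
{'time_s': 0.0, 'joints': array([-7.54176948e+01,  2.16616867e+01,  4.56127379e+00,  7.30168241e+01,
       -1.32600190e-03,  8.36806182e+01]), 'joint_vel': array([ 0.12043156, -0.06407195, -0.05219481, -0.00436443,  0.02544626,
       -0.02417466]), 'joint_efforts': array([-1.75310528e-03, -4.63598371e+01,  2.69877005e+01,  2.07194343e-02,
       -3.86915881e-04, -1.83559791e-06]), 'ee_pos': array([ 0.20498567, -0.536557  ,  0.2493517 ]), 'eef_rot': array([-1.79883329e+02, -1.15863943e-02,  2.09016766e+01]), 'wrist_force': array([-0.56467499,  0.27934323,  0.33188164]), 'moment': array([-0.02558076,  0.02126968, -0.00110386]), 'finger_gap': 0.08563114136887955}
side [[610.46251509   0.         321.01658569]
 [  0.         610.46251509 240.335935  ]
 [  0.           0.           1.        ]] [[ 0.98403646  0.12033035 -0.13112152  0.78792615]
 [ 0.17734278 -0.60135755  0.77904983 -1.38762251]
 [ 0.01489242 -0.78986689 -0.61309748  1.25547701]
 [ 0.          0.          0.          1.        ]]
top [[514.01762632   0.         319.78072515]
 [  0.         514.01762632 238.3099133 ]
 [  0.           0.           1.        ]] [[-0.01417214 -0.98377549  0.17884333  0.27343998]
 [-0.99981457  0.01627455  0.01029387 -0.03757381]
 [-0.01303745 -0.17866428 -0.98382371  1.6939039 ]
 [ 0.          0.          0.          1.        ]]
```

View pics/side0.png

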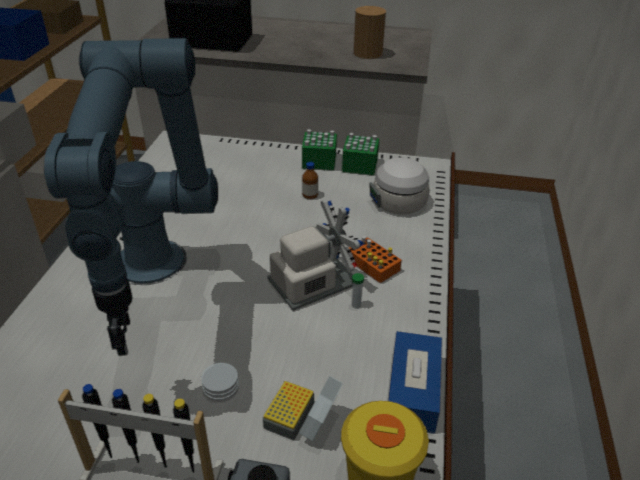

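View pics/top0.png

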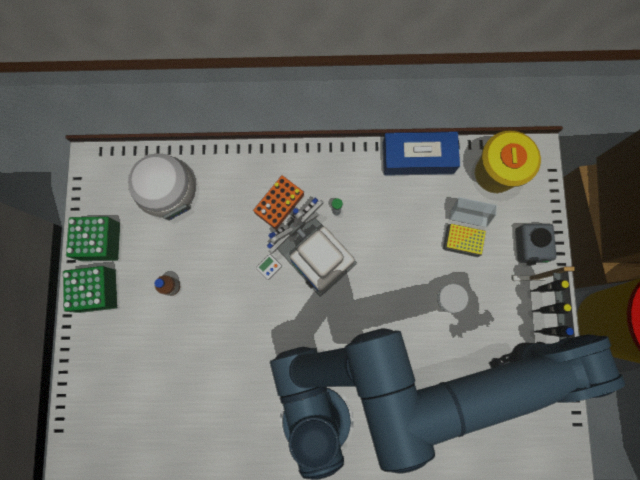

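Side view: the rotator is at about (315,265), with its wheel at (338,240) facing away from the robot. Top view: the wheel is at (295,222), with the orange rack just in front, the timer at (268,265) and the green-capped tube at (337,205). I'll crop in closer and measure.

```bash
cat > h.py <<'E'
import numpy as np,cv2
from station import ctrl,vision
def pts(name,d):
    c=vision.camera_params(name);K=c["mtx"];T=c["cam_to_world"]
    v,u=np.mgrid[:480,:640]
    P=np.stack([(u-K[0,2])/K[0,0]*d,(v-K[1,2])/K[1,1]*d,d],-1)
    return P@T[:3,:3].T+T[:3,3]
def proj(name,X,c=None):
    c=c or vision.camera_params(name);T=np.linalg.inv(c["cam_to_world"]);q=c["mtx"]@(T[:3,:3]@X+T[:3,3]);return q[:2]/q[2]
E
python3 - <<'E'
from h import *
W=[]
for n,(u0,v0,u1,v1) in dict(side=(260,180,410,320),top=(240,165,370,300)).items():
    p=cv2.imread(f"pics/{n}0.png");d=np.load(f"pics/{n}0.npy");P=pts(n,d)
    c=p[v0:v1,u0:u1];W.append(cv2.resize(c,(400,400*c.shape[0]//c.shape[1]),interpolation=cv2.INTER_CUBIC))
    hsv=cv2.cvtColor(p,cv2.COLOR_BGR2HSV)
    box=np.zeros(d.shape,bool);box[v0:v1,u0:u1]=1
    for nm,lo,hi in(("red",(0,150,60),(6,255,255)),("red2",(172,120,60),(180,255,255)),("blue",(105,120,60),(130,255,255)),("green",(50,120,40),(80,255,255)),("orange",(7,150,80),(16,255,255))):
        m=(cv2.inRange(hsv,lo,hi)>0)&box
        k,l,s,ce=cv2.connectedComponentsWithStats(m.astype(np.uint8))
        for i in range(1,k):
            if s[i,4]>=6: print(n,nm,s[i,4],ce[i].round(1),np.median(P[(l==i)&(d>0)],0).round(3))
    for zlo,zhi in((.02,.06),(.1,.185),(.19,.28)):
        m=box&(P[...,2]>zlo)&(P[...,2]<zhi); q=P[m]; print(n,zlo,m.sum(),q.mean(0).round(3),q.min(0).round(3),q.max(0).round(3))
h=max(w.shape[0] for w in W)
cv2.imwrite("pics/c0.png",np.hstack([cv2.copyMakeBorder(w,0,h-w.shape[0],0,0,cv2.BORDER_CONSTANT) for w in W]))
E
```

```text
side red 11 [354.5 264.1] [0.657 0.004 0.086]
side blue 9 [329.1 202.7] [0.559 0.111 0.224]
side blue 10 [347.  209.5] [0.621 0.044 0.254]
side blue 10 [360.2 242.3] [ 0.67  -0.014  0.184]
side green 93 [357.3 277.8] [ 0.675 -0.083  0.11 ]
side orange 548 [375.8 256.7] [0.713 0.102 0.046]
side 0.02 2340 [0.642 0.111 0.042] [ 0.397 -0.136  0.02 ] [0.799 0.491 0.06 ]
side 0.1 3318 [0.56  0.009 0.14 ] [ 0.405 -0.134  0.1  ] [0.79  0.458 0.185]
side 0.19 428 [0.587 0.06  0.218] [ 0.482 -0.078  0.19 ] [0.669 0.124 0.264]
top blue 13 [314.6 200.4] [ 0.664 -0.009  0.187]
top blue 18 [295.1 210.6] [0.618 0.048 0.254]
top blue 18 [271.6 234.6] [0.555 0.118 0.223]
top blue 11 [269.5 245.4] [0.54  0.136 0.124]
top green 74 [336.8 203.4] [ 0.672 -0.077  0.111]
top orange 919 [278.3 201.7] [0.698 0.113 0.046]
top 0.02 1538 [0.67  0.104 0.043] [ 0.397 -0.134  0.02 ] [0.787 0.199 0.06 ]
top 0.1 2523 [ 0.521 -0.009  0.145] [ 0.401 -0.124  0.1  ] [0.69  0.143 0.185]
top 0.19 389 [0.573 0.058 0.218] [ 0.46  -0.075  0.19 ] [0.667 0.129 0.267]
```

View pics/c0.png

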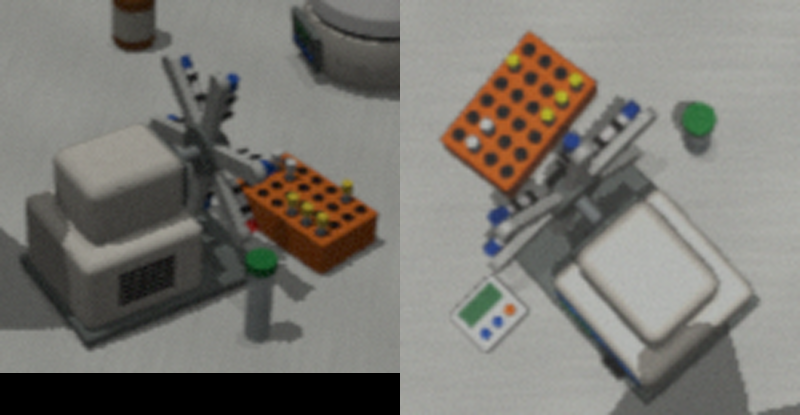

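The crop shows the blue caps clearly. The red cap is low on the right of the wheel at side (354.5,264). Fitting the caps puts the hub near (0.591,0.049), with face normal n≈(0.748,0.664) and e=(0.664,-0.747) in the wheel plane. Red is about 132° from up towards +e, so I need about 132° clockwise as seen from the face. That means pushing the top spokes towards -e. First I'll hover there with the tool axes aligned (x=n, y=e).

Call:
send_rows:
  moves:
    - [[0, 0, -0.075], [0, 0, -3], 0]
    - [[0, 0, -0.15], [0, 0, -6], 0]
    - [[0, 0, -0.22], [0, 0, -9], 0]
    - [[0, 0, -0.29], [0, 0, -12], 0]
    - [[0, 0, -0.361], [0, 0, -15], 0]
  force: 60

```text
time_s: 0.6
ee_pos: [0.205, -0.5368, 0.4011]
eef_rot: [-180.0, -0.0, 41.7]
wrist_force: [0.3, -0.5, 0.0]
finger_gap: 0.0123
```

Call:
send_rows:
  moves:
    - [[0, 0, 0], [3.5, -0.4, 0], 0]
    - [[0, 0, 0], [7.5, -0.8, 0], 0]
    - [[0, 0, 0], [12, -1.2, 0], 0]
    - [[0, 0, 0], [16.5, -1.6, 0], 0]
    - [[0, 0, 0], [21, -2, 0], 0]

```text
time_s: 1.1
ee_pos: [0.3497, -0.3813, 0.3999]
eef_rot: [-180.0, -0.0, 41.6]
wrist_force: [0.7, -0.2, 0.1]
finger_gap: 0.0004
```

Call:
send_rows:
  moves:
    - [[0, 0, 0], [4.5, -0.4, 0], 0]
    - [[0, 0, 0], [9, -0.8, 0], 0]
    - [[0, 0, 0], [13.5, -1.2, 0], 0]
    - [[0, 0, 0], [18, -1.6, 0], 0]
    - [[0, 0, 0], [22.5, -2, 0], 0]

```text
time_s: 1.6
ee_pos: [0.5048, -0.2169, 0.4]
eef_rot: [-180.0, 0.0, 41.6]
wrist_force: [-0.2, -1.5, 0.2]
finger_gap: -0.0002
```

Call:
send_rows:
  moves:
    - [[0, 0, 0], [4.5, -0.4, 0], 0]
    - [[0, 0, 0], [9, -0.8, 0], 0]
    - [[0, 0, 0], [13.5, -1.2, 0], 0]
    - [[0, 0, 0], [18, -1.6, 0], 0]
    - [[0, 0, 0], [21.5, -2, 0], 0]

```text
time_s: 2.1
ee_pos: [0.6526, -0.0586, 0.3994]
eef_rot: [-179.9, 0.0, 41.7]
wrist_force: [1.1, -0.0, 0.7]
finger_gap: -0.0004
```

Call:
send_rows:
  moves:
    - [[0, 0, 0], [0, 0, 0], 0]
    - [[0, 0, 0], [0, 0, 0], 0]
    - [[0, 0, 0], [0, 0, 0], 0]

```text
time_s: 2.4
ee_pos: [0.651, -0.0617, 0.4004]
eef_rot: [180.0, 0.0, 41.5]
wrist_force: [-0.8, -0.6, 0.8]
finger_gap: -0.0
```

```bash
python3 - <<'E'
from h import *
s=ctrl.sense();print(s["time_s"],s["ee_pos"],s["eef_rot"],s["wrist_force"])
c=vision.camera_params("wrist");p,d=vision.camera("wrist");cv2.imwrite("pics/w1.png",p);np.save("pics/w1.npy",d)
print(c["mtx"],c["cam_to_world"])
import pickle;pickle.dump(c,open("pics/w1.pkl","wb"))
# plane of caps / spokes in top+side depth
for n in("top","side"):
    d0=np.load(f"pics/{n}0.npy");P=pts(n,d0);m=np.zeros(d0.shape,bool);m[165:300,240:370]=1
    q=P[m&(P[...,2]>.195)&(P[...,2]<.3)]
    C,_,_,_=*np.polyfit(q[:,0],q[:,1],1),0,0
    print(n,C)
E
```

```text
2.4 [ 0.65095178 -0.06166586  0.40042249] [1.79993703e+02 3.40034050e-02 4.15352935e+01] [-0.84502508 -0.62956934  0.76025724]
[[422.38969014   0.         322.10404962]
 [  0.         422.38969014 236.56679632]
 [  0.           0.           1.        ]] [[ 6.63234247e-01 -7.11492159e-01 -2.32162099e-01  7.10078292e-01]
 [-7.48411874e-01 -6.30515692e-01 -2.05741656e-01 -8.11026833e-03]
 [ 1.72856038e-06  3.10207784e-01 -9.50668781e-01  5.24229176e-01]
 [ 0.00000000e+00  0.00000000e+00  0.00000000e+00  1.00000000e+00]]
top -1.062648137730938
side -1.0434699486423193
```

View pics/w1.png

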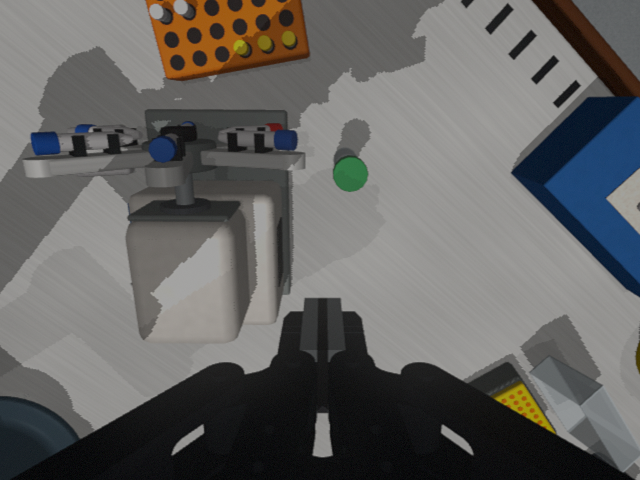

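The wrist view shows the wheel along row ~150, columns 25–305, with the housing below it, the red cap at (275,128) and the green tube at (350,173). I'll measure the plane and angle from this depth.

```bash
cat > fit.py <<'E'
from h import *
from scipy.optimize import least_squares
def caps(n,p,d,c,box):
    K=c["mtx"];T=c["cam_to_world"];v,u=np.mgrid[:480,:640]
    P=np.stack([(u-K[0,2])/K[0,0]*d,(v-K[1,2])/K[1,1]*d,d],-1)@T[:3,:3].T+T[:3,3]
    return P
E
python3 - <<'E'
from fit import *
import pickle
p=cv2.imread("pics/w1.png");d=np.load("pics/w1.npy");c=pickle.load(open("pics/w1.pkl","rb"))
P=caps("w",p,d,c,None)
a=np.radians(41.6);n=np.array([np.cos(a),np.sin(a)]);e=np.array([n[1],-n[0]])
S=P[...,:2]@e;N=P[...,:2]@n;Z=P[...,2]
box=np.zeros(d.shape,bool);box[100:190,15:315]=1
hsv=cv2.cvtColor(p,cv2.COLOR_BGR2HSV)
for nm,m in(("blue",cv2.inRange(hsv,(105,120,40),(130,255,255))),("red",cv2.inRange(hsv,(0,140,50),(7,255,255))|cv2.inRange(hsv,(172,140,50),(180,255,255)))):
    k,l,s,ce=cv2.connectedComponentsWithStats(((m>0)&box).astype(np.uint8))
    for i in range(1,k):
        if s[i,4]>20:
            q=(l==i)&(d>0);print(nm,s[i,:4],ce[i].round(),"s",np.percentile(S[q],[5,50,95]).round(3),"n",np.percentile(N[q],[5,50,95]).round(3),"z",np.percentile(Z[q],[5,50,95]).round(3))
# spokes: grey tops per s bin
grey=box&(hsv[...,1]<40)&(Z>.12)&(v>145 if 0 else True)
g=grey&(N>.455)&(N<.490)
for s0 in np.arange(.22,.50,.02):
    q=g&(abs(S-s0)<.01)
    if q.sum()>10: print("s",round(s0,2),q.sum(),"z",np.percentile(Z[q],[5,50,95]).round(3),"n",np.percentile(N[q],[2,50,98]).round(3))
g=box&(Z<.035)&(Z>.01)&(hsv[...,1]<60);print("plinth s",np.percentile(S[g],[1,99]),"n",np.percentile(N[g],[1,99]),np.median(Z[g]))
E
```

```text
blue [ 75 125  18   8] [ 82. 128.] s [0.251 0.258 0.265] n [0.497 0.5   0.503] z [0.123 0.126 0.129]
blue [274 130  23  20] [285. 140.] s [0.441 0.449 0.456] n [0.489 0.495 0.502] z [0.182 0.186 0.19 ]
blue [ 31 132  29  23] [ 45. 143.] s [0.275 0.283 0.289] n [0.489 0.496 0.503] z [0.217 0.222 0.227]
blue [149 136  28  27] [162. 149.] s [0.37  0.377 0.383] n [0.489 0.496 0.502] z [0.247 0.255 0.256]
red [266 123  17   8] [275. 126.] s [0.425 0.43  0.435] n [0.496 0.5   0.502] z [0.084 0.089 0.093]
s 0.26 47 z [0.134 0.217 0.228] n [0.475 0.482 0.486]
s 0.28 744 z [0.203 0.229 0.232] n [0.474 0.481 0.486]
s 0.3 977 z [0.14  0.212 0.223] n [0.474 0.483 0.49 ]
s 0.32 776 z [0.163 0.195 0.205] n [0.474 0.482 0.489]
s 0.34 244 z [0.172 0.183 0.187] n [0.474 0.481 0.489]
s 0.36 238 z [0.152 0.244 0.261] n [0.456 0.48  0.489]
s 0.38 1788 z [0.159 0.231 0.263] n [0.469 0.481 0.489]
s 0.4 441 z [0.168 0.177 0.18 ] n [0.474 0.481 0.489]
s 0.42 494 z [0.168 0.183 0.187] n [0.473 0.482 0.49 ]
s 0.44 495 z [0.173 0.189 0.193] n [0.473 0.481 0.489]
s 0.46 343 z [0.178 0.191 0.194] n [0.473 0.48  0.485]
plinth s [0.18737454 0.43559706] n [0.42688008 0.51441177] 0.018123868888869188
```

Depth agrees with the sizes given: the spokes' back face is at n=0.474, so the mid-plane is 0.480, and cap centres are 16 mm in front. The normal is aligned at 41.6° and hub s≈0.355. Spoke angles are 12°, 72° and 132° (red). I'll push in three steps, spokes 12→-18°, 42→-8°, then red 52→0°, with the finger 9 mm behind the mid-plane, which keeps it clear of the tubes.

Call:
send_rows:
  moves:
    - [[0, 0, 0], [0.5, -1.3, 0], 0]
    - [[0, 0, 0], [1, -2.6, 0], 0]
    - [[0, 0, 0], [1.5, -3.9, 0], 0]
    - [[0, 0, 0], [2, -5.2, 0], 0]
    - [[0, 0, 0], [2.5, -6.5, 0], 0]

```text
time_s: 2.95
ee_pos: [0.626, 0.0036, 0.4013]
eef_rot: [179.9, -0.0, 41.5]
wrist_force: [-0.8, 0.1, -1.1]
finger_gap: 0.0002
```

Call:
send_rows:
  moves:
    - [[0, 0, 0], [0, 0, 3], 0]
    - [[0, 0, 0], [0, 0, 6.5], 0]
    - [[0, 0, 0], [0, 0, 10], 0]
    - [[0, 0, 0], [0, 0, 13], 0]
    - [[0, 0, 0], [0, 0, 15], 0]

```text
time_s: 3.45
ee_pos: [0.6251, 0.0039, 0.2483]
eef_rot: [-179.9, 0.1, 41.5]
wrist_force: [0.4, -0.4, -0.7]
finger_gap: 0.0003
```

Call:
send_rows:
  moves:
    - [[0, 0, 0], [0, 0, 0], 0]
    - [[0, 0, 0], [0, -0.5, 0], 0]
    - [[0, 0, 0], [0, -1, 0], 0]
    - [[0, 0, 0], [0, -1.5, 0], 0]
    - [[0, 0, 0], [0, -2, 0], 0]

```text
time_s: 3.95
ee_pos: [0.615, 0.019, 0.2524]
eef_rot: [179.8, -0.1, 41.6]
wrist_force: [1.8, -1.6, 1.8]
finger_gap: -0.0001
```

```bash
cat > ang.py <<'E'
from h import *
import sys
def look(tag):
    s=ctrl.sense();a=np.radians(41.6);n=np.array([np.cos(a),np.sin(a)]);e=np.array([n[1],-n[0]])
    q=s["ee_pos"];print("t",s["time_s"],"s_rel",round(q[:2]@e-.355,4),"n_rel",round(q[:2]@n-.480,4),"z",q[2].round(4),"F e,n,z",(s["wrist_force"][:2]@e).round(1),(s["wrist_force"][:2]@n).round(1),s["wrist_force"][2].round(1))
    for cam in("top","side"):
        c=vision.camera_params(cam);p,d=vision.camera(cam);cv2.imwrite(f"pics/{cam}_{tag}.png",p)
        P=pts(cam,d);S=P[...,:2]@e-.355;N=P[...,:2]@n-.480;Z=P[...,2]-.15
        hsv=cv2.cvtColor(p,cv2.COLOR_BGR2HSV)
        reg=(abs(S)<.14)&(N>-.01)&(N<.06)&(abs(Z)<.14)&(np.hypot(S,Z)>.075)
        for nm,m in(("blue",cv2.inRange(hsv,(105,120,40),(130,255,255))),("red",cv2.inRange(hsv,(0,140,50),(6,255,255))|cv2.inRange(hsv,(172,120,50),(180,255,255)))):
            k,l,st,ce=cv2.connectedComponentsWithStats(((m>0)&reg).astype(np.uint8))
            for i in range(1,k):
                if st[i,4]>=6:
                    w=l==i;x,z=np.median(S[w]),np.median(Z[w]);print(cam,nm,st[i,4],"r",np.hypot(x,z).round(3),"phi",np.degrees(np.arctan2(x,z)).round(1),"n",np.median(N[w]).round(3))
        g=(P[...,2]<.03)&(P[...,2]>.012)&(hsv[...,1]<60)&(abs(S)<.12)&(N>-.22)&(N<.05)
    return
if __name__=="__main__": look(sys.argv[1])
E
python3 ang.py a
```

```text
t 3.95 s_rel 0.0391 n_rel -0.0075 z 0.2524 F e,n,z 2.4 0.3 1.8
side blue 10 r 0.098 phi -47.8 n 0.011
side blue 10 r 0.104 phi 68.4 n 0.015
side blue 6 r 0.098 phi -176.7 n 0.012
side red 17 r 0.102 phi 122.5 n 0.014
```

Contact made at about 2.4 N, as expected. I'll continue push 1.

Call:
send_rows:
  moves:
    - [[0, 0, 0], [-0.1, -0.5, 0], 0]
    - [[0, 0, 0], [-0.1, -1, 0], 0]
    - [[0, 0, 0], [-0.1, -1.5, 0], 0]
    - [[0, 0, 0], [-0.1, -2, 0], 0]
    - [[0, 0, 0], [-0.1, -2.5, 0], 0]

```text
time_s: 4.55
ee_pos: [0.5961, 0.0376, 0.2503]
eef_rot: [180.0, 0.0, 41.6]
wrist_force: [1.8, -1.4, 2.5]
finger_gap: -0.0001
```

Call:
send_rows:
  moves:
    - [[0, 0, 0], [0, -0.5, 0], 0]
    - [[0, 0, 0], [0, -1, 0], 0]
    - [[0, 0, 0], [0, -1.5, 0], 0]
    - [[0, 0, 0], [0, -2, 0], 0]
    - [[0, 0, 0], [0, -2, 0], 0]

```text
time_s: 5.05
ee_pos: [0.5822, 0.0531, 0.25]
eef_rot: [-179.9, 0.0, 41.6]
wrist_force: [0.4, 0.3, 1.0]
finger_gap: 0.0001
```

```bash
python3 ang.py b
```

```text
t 5.05 s_rel -0.0082 n_rel -0.0094 z 0.25 F e,n,z 0.1 0.5 1.0
top blue 7 r 0.106 phi 39.6 n 0.012
top red 15 r 0.097 phi 96.6 n 0.012
side blue 10 r 0.104 phi 40.2 n 0.013
side blue 9 r 0.099 phi 155.3 n 0.011
side red 18 r 0.105 phi 97.0 n 0.012
```

Call:
send_rows:
  moves:
    - [[0, 0, 0], [0, 0.8, 0], 0]
    - [[0, 0, 0], [0, 1.5, 0], 0]
    - [[0, 0, 0], [0, 1.5, -2.5], 0]
    - [[0, 0, 0], [0, 1.5, -5], 0]
    - [[0, 0, 0], [0, 1.5, -7], 0]

```text
time_s: 5.65
ee_pos: [0.5937, 0.0404, 0.3214]
eef_rot: [180.0, -0.0, 41.5]
wrist_force: [1.1, 1.1, 0.8]
finger_gap: -0.0004
```

Call:
send_rows:
  moves:
    - [[0, 0, 0], [0, 2, 0], 0]
    - [[0, 0, 0], [0, 4.5, 0], 0]
    - [[0, 0, 0], [0, 7, 0], 0]
    - [[0, 0, 0], [0, 9.8, 0], 0]
    - [[0, 0, 0], [0, 9.8, 0], 0]

```text
time_s: 6.15
ee_pos: [0.66, -0.0357, 0.3185]
eef_rot: [180.0, 0.1, 41.4]
wrist_force: [1.4, 0.1, -0.0]
finger_gap: -0.0002
```

Call:
send_rows:
  moves:
    - [[0, 0, 0], [0, 0, 2], 0]
    - [[0, 0, 0], [0, 0, 4], 0]
    - [[0, 0, 0], [0, 0, 6], 0]
    - [[0, 0, 0], [0, 0, 8], 0]
    - [[0, 0, 0], [0, 0, 9.6], 0]

```text
time_s: 6.65
ee_pos: [0.6576, -0.0321, 0.223]
eef_rot: [-179.9, 0.0, 41.6]
wrist_force: [0.1, 0.7, 0.5]
finger_gap: -0.0002
```

Call:
send_rows:
  moves:
    - [[0, 0, 0], [0, 0, 0], 0]
    - [[0, 0, 0], [0, -0.5, 0], 0]
    - [[0, 0, 0], [0, -1, 0], 0]
    - [[0, 0, 0], [0, -1.5, 0], 0]
    - [[0, 0, 0], [0, -2, 0], 0]

```text
time_s: 7.15
ee_pos: [0.6473, -0.0191, 0.2271]
eef_rot: [179.5, -0.1, 41.5]
wrist_force: [4.9, -9.6, 8.6]
finger_gap: -0.0001
```

```bash
python3 ang.py c
```

```text
t 7.15 s_rel 0.089 n_rel -0.0086 z 0.2271 F e,n,z 10.4 -2.8 8.6
top blue 12 r 0.106 phi -21.7 n 0.013
top blue 17 r 0.102 phi -78.9 n 0.014
side blue 11 r 0.099 phi -18.5 n 0.014
side blue 6 r 0.099 phi -78.0 n 0.013
side blue 11 r 0.099 phi 155.2 n 0.012
side red 16 r 0.103 phi 96.3 n 0.014
```

The finger's wider shoulder, about 28 mm above the tip, met the spoke's round end, so it pressed along the spoke (10 N) instead of turning it. I'll back off, use only the last ~15 mm of the fingertips, and follow the arc.

Call:
send_rows:
  moves:
    - [[0, 0, 0], [0, 0.8, 0], 0]
    - [[0, 0, 0], [0, 1.4, 0], 0]
    - [[0, 0, 0], [0, 1.4, -0.7], 0]
    - [[0, 0, 0], [0, 1.4, -1.4], 0]
    - [[0, 0, 0], [0, 1.4, -1.4], 0]

```text
time_s: 7.75
ee_pos: [0.6548, -0.0277, 0.2397]
eef_rot: [179.9, -0.1, 41.6]
wrist_force: [0.7, 0.0, 0.0]
finger_gap: 0.0001
```

```bash
python3 ang.py d
```

```text
t 7.75 s_rel 0.1004 n_rel -0.0087 z 0.2397 F e,n,z 0.5 0.6 0.0
top blue 18 r 0.105 phi -22.6 n 0.013
top blue 17 r 0.102 phi -78.2 n 0.013
side blue 13 r 0.102 phi -18.6 n 0.014
side blue 6 r 0.099 phi -78.3 n 0.012
side blue 10 r 0.1 phi 154.5 n 0.012
side red 17 r 0.105 phi 94.4 n 0.011
```

Call:
send_rows:
  moves:
    - [[0, 0, 0], [0, -0.7, 0.4], 0]
    - [[0, 0, 0], [0, -1.4, 0.4], 0]
    - [[0, 0, 0], [0, -1.9, 0.1], 0]
    - [[0, 0, 0], [0, -2.4, -0.2], 0]
    - [[0, 0, 0], [0, -2.9, -0.5], 0]

```text
time_s: 8.35
ee_pos: [0.6358, -0.0071, 0.2448]
eef_rot: [179.7, -0.0, 41.5]
wrist_force: [2.9, -4.8, 3.3]
finger_gap: -0.0002
```

```bash
python3 ang.py e
```

```text
t 8.35 s_rel 0.0725 n_rel -0.0092 z 0.2448 F e,n,z 5.5 -1.0 3.3
top blue 11 r 0.105 phi -33.5 n 0.014
top blue 13 r 0.102 phi -88.3 n 0.013
side blue 10 r 0.099 phi -30.2 n 0.013
side blue 6 r 0.098 phi -89.7 n 0.013
side blue 13 r 0.101 phi 143.4 n 0.013
side red 14 r 0.107 phi 85.3 n 0.012
```

Turning as planned. I'll carry on along the arc.

Call:
send_rows:
  moves:
    - [[0, 0, 0], [0, -0.5, -0.3], 0]
    - [[0, 0, 0], [0, -1, -0.5], 0]
    - [[0, 0, 0], [0, -1.6, -0.8], 0]
    - [[0, 0, 0], [0, -2.2, -1], 0]
    - [[0, 0, 0], [0, -2.8, -1.1], 0]

```text
time_s: 8.95
ee_pos: [0.6158, 0.0155, 0.2544]
eef_rot: [-180.0, 0.0, 41.6]
wrist_force: [1.0, -1.9, 1.7]
finger_gap: -0.0001
```

Call:
send_rows:
  moves:
    - [[0, 0, 0], [0, -0.6, -0.1], 0]
    - [[0, 0, 0], [0, -1.2, -0.2], 0]
    - [[0, 0, 0], [0, -1.8, -0.2], 0]
    - [[0, 0, 0], [0, -2.4, -0.2], 0]
    - [[0, 0, 0], [0, -3, -0.2], 0]

```text
time_s: 9.45
ee_pos: [0.596, 0.0378, 0.2561]
eef_rot: [-180.0, 0.0, 41.6]
wrist_force: [1.4, -2.3, 0.5]
finger_gap: -0.0003
```

Call:
send_rows:
  moves:
    - [[0, 0, 0], [0, -0.4, 0], 0]
    - [[0, 0, 0], [0, -0.8, 0], 0]
    - [[0, 0, 0], [0, -0.8, 0], 0]

```text
time_s: 9.75
ee_pos: [0.5904, 0.044, 0.2559]
eef_rot: [-179.9, 0.0, 41.6]
wrist_force: [0.1, -0.6, 0.2]
finger_gap: 0.0001
```

```bash
python3 ang.py f
```

```text
t 9.75 s_rel 0.0041 n_rel -0.0093 z 0.2559 F e,n,z 0.5 -0.3 0.2
side blue 6 r 0.097 phi -68.5 n 0.012
side blue 12 r 0.103 phi 104.7 n 0.012
side blue 8 r 0.097 phi 163.2 n 0.011
side red 10 r 0.107 phi 48.3 n 0.012
```

Call:
send_rows:
  moves:
    - [[0, 0, 0], [0, 0.8, 0], 0]
    - [[0, 0, 0], [0, 1.5, 0], 0]
    - [[0, 0, 0], [0, 1.5, -2], 0]
    - [[0, 0, 0], [0, 1.5, -4], 0]
    - [[0, 0, 0], [0, 1.5, -5.5], 0]

```text
time_s: 10.35
ee_pos: [0.6017, 0.0313, 0.3122]
eef_rot: [180.0, -0.0, 41.5]
wrist_force: [-0.8, 0.1, 0.9]
finger_gap: -0.0
```

Call:
send_rows:
  moves:
    - [[0, 0, 0], [0, 2, 0], 0]
    - [[0, 0, 0], [0, 4.5, 0], 0]
    - [[0, 0, 0], [0, 7, 0], 0]
    - [[0, 0, 0], [0, 9.1, 0], 0]
    - [[0, 0, 0], [0, 9.1, 0], 0]

```text
time_s: 10.85
ee_pos: [0.6629, -0.0388, 0.3098]
eef_rot: [-180.0, 0.1, 41.4]
wrist_force: [0.1, -0.1, -1.1]
finger_gap: -0.0
```

Call:
send_rows:
  moves:
    - [[0, 0, 0], [0, 0, 2], 0]
    - [[0, 0, 0], [0, 0, 4], 0]
    - [[0, 0, 0], [0, 0, 6], 0]
    - [[0, 0, 0], [0, 0, 8], 0]
    - [[0, 0, 0], [0, 0, 8.6], 0]

```text
time_s: 11.35
ee_pos: [0.6598, -0.0354, 0.2228]
eef_rot: [-179.8, 0.2, 41.6]
wrist_force: [-0.3, 1.3, 0.3]
finger_gap: -0.0002
```

Call:
send_rows:
  moves:
    - [[0, 0, 0], [0, -0.6, 0], 0]
    - [[0, 0, 0], [0, -1.2, 0], 0]
    - [[0, 0, 0], [0, -1.8, -0.5], 0]
    - [[0, 0, 0], [0, -2.4, -1], 0]
    - [[0, 0, 0], [0, -2.9, -1.5], 0]

```text
time_s: 11.85
ee_pos: [0.6434, -0.0153, 0.2433]
eef_rot: [179.7, -0.1, 41.6]
wrist_force: [0.6, -3.9, 0.6]
finger_gap: -0.0001
```

```bash
python3 ang.py g
```

```text
t 11.85 s_rel 0.0836 n_rel -0.009 z 0.2433 F e,n,z 3.3 -2.1 0.6
top blue 12 r 0.108 phi -25.3 n 0.013
top blue 14 r 0.101 phi -82.2 n 0.013
side blue 9 r 0.099 phi -22.3 n 0.012
side blue 10 r 0.106 phi 92.7 n 0.01
side blue 10 r 0.098 phi 151.3 n 0.012
```

Call:
send_rows:
  moves:
    - [[0, 0, 0], [0, -0.5, -0.1], 0]
    - [[0, 0, 0], [0, -1, -0.4], 0]
    - [[0, 0, 0], [0, -1.5, -0.7], 0]
    - [[0, 0, 0], [0, -2, -0.9], 0]
    - [[0, 0, 0], [0, -2.6, -1.2], 0]

```text
time_s: 12.45
ee_pos: [0.6253, 0.0054, 0.2528]
eef_rot: [179.9, -0.1, 41.6]
wrist_force: [2.6, -2.6, 3.1]
finger_gap: 0.0001
```

Call:
send_rows:
  moves:
    - [[0, 0, 0], [0, -0.6, -0.2], 0]
    - [[0, 0, 0], [0, -1.2, -0.3], 0]
    - [[0, 0, 0], [0, -1.7, -0.4], 0]
    - [[0, 0, 0], [0, -2.3, -0.4], 0]
    - [[0, 0, 0], [0, -2.7, -0.4], 0]

```text
time_s: 12.95
ee_pos: [0.6063, 0.026, 0.2559]
eef_rot: [-179.9, 0.0, 41.6]
wrist_force: [1.8, -1.7, 1.0]
finger_gap: 0.0002
```

```bash
python3 ang.py h
```

```text
t 12.95 s_rel 0.0281 n_rel -0.0093 z 0.2559 F e,n,z 2.5 0.2 1.0
side blue 8 r 0.099 phi -54.8 n 0.012
side blue 9 r 0.109 phi 60.7 n 0.011
side blue 15 r 0.102 phi 118.7 n 0.012
```

Call:
send_rows:
  moves:
    - [[0, 0, 0], [0, -0.3, 0], 0]
    - [[0, 0, 0], [0, -0.5, 0], 0]
    - [[0, 0, 0], [0, -0.5, 0], 0]
    - [[0, 0, 0], [0, 0.5, 0], 0]
    - [[0, 0, 0], [0, 2, 0], 0]

```text
time_s: 13.55
ee_pos: [0.6201, 0.0107, 0.2561]
eef_rot: [-179.9, 0.0, 41.7]
wrist_force: [-1.1, -0.4, -1.3]
finger_gap: 0.0003
```

Call:
send_rows:
  moves:
    - [[0, 0, 0], [-1, 1, -3], 0]
    - [[0, 0, 0], [-2, 2, -6], 0]
    - [[0, 0, 0], [-3, 3, -9], 0]
    - [[0, 0, 0], [-4, 4, -12], 0]
    - [[0, 0, 0], [-4, 4, -13], 0]

```text
time_s: 14.05
ee_pos: [0.6176, -0.0482, 0.3893]
eef_rot: [179.8, -0.1, 41.5]
wrist_force: [0.0, 0.1, 0.0]
finger_gap: 0.0
```

Call:
send_rows:
  moves:
    - [[0, 0, 0], [0, 0, 0], 0]
    - [[0, 0, 0], [0, 0, 0], 0]
    - [[0, 0, 0], [0, 0, 0], 0]

```text
time_s: 14.35
ee_pos: [0.6167, -0.0458, 0.3847]
eef_rot: [-179.9, 0.1, 41.6]
wrist_force: [-0.3, 0.2, -0.1]
finger_gap: 0.0
```

```bash
cat > wr.py <<'E'
import sys,ang
from h import *
ang.look(sys.argv[1])
c=vision.camera_params("wrist");p,d=vision.camera("wrist");cv2.imwrite(f"pics/w{sys.argv[1]}.png",p)
K=c["mtx"];T=c["cam_to_world"];v,u=np.mgrid[:480,:640]
P=np.stack([(u-K[0,2])/K[0,0]*d,(v-K[1,2])/K[1,1]*d,d],-1)@T[:3,:3].T+T[:3,3]
a=np.radians(41.6);n=np.array([np.cos(a),np.sin(a)]);e=np.array([n[1],-n[0]])
S=P[...,:2]@e-.355;N=P[...,:2]@n-.480;Z=P[...,2]-.15
hsv=cv2.cvtColor(p,cv2.COLOR_BGR2HSV);sp=(d>0)&(hsv[...,1]<50)&(abs(N)<.010)&(Z>.02)&(Z<.13)
print("back face n",np.percentile(N[sp],[3,50]).round(4))
# upward edges of the two side spokes: top height per s
for sg in(1,-1):
    X=[];Y=[]
    for s0 in np.arange(.045,.09,.004):
        m=sp&(abs(S*sg-s0)<.002)
        if m.sum()>8: X.append(sg*s0);Y.append(np.percentile(Z[m],85))
    if len(X)>4:
        k,b=np.polyfit(X,Y,1);print("side",sg,"phi",(sg*90-np.degrees(np.arctan(k))).round(1),"offset of edge from hub mm",(1000*b*np.cos(np.arctan(k))).round(1),len(X))
m=(d>0)&(abs(S)<.05)&(Z>.112)&(Z<.125)&(abs(N)<.008);print("tip s",np.percentile(S[m],[2,50,98]).round(4),m.sum(),"=>phi by mean",np.degrees(np.arcsin(S[m].mean()/.115)).round(1))
m=((cv2.inRange(hsv,(0,120,40),(7,255,255))|cv2.inRange(hsv,(172,120,40),(180,255,255)))>0)&(abs(S)<.06)&(abs(Z-.1)<.03)
if m.sum():
  k=m&(Z>.098);print("red s",np.percentile(S[k],[2,50,98]).round(4),"z",np.percentile(Z[k],[5,50,98]).round(4),"n",np.median(N[k]).round(4))
g=(d>0)&(P[...,2]>.01)&(P[...,2]<.03)&(abs(S)<.11)&(N<.05)&(N>-.03);print("plinth front n",np.percentile(N[g],98).round(4),"s",np.percentile(S[g],[1,99]).round(4))
E
python3 wr.py i
```

```text
t 14.35 s_rel 0.0887 n_rel -0.0492 z 0.3847 F e,n,z -0.3 -0.1 -0.1
top blue 19 r 0.103 phi -59.1 n 0.014
top red 17 r 0.107 phi -2.4 n 0.014
side blue 8 r 0.098 phi -55.4 n 0.011
side blue 8 r 0.106 phi 60.0 n 0.013
side blue 15 r 0.103 phi 116.0 n 0.012
side red 11 r 0.1 phi 1.5 n 0.014
back face n [-0.0064  0.0012]
side 1 phi 60.8 offset of edge from hub mm 15.4 12
side -1 phi -61.1 offset of edge from hub mm 13.0 12
tip s [-0.0102 -0.0015  0.0058] 596 =>phi by mean -0.8
red s [-0.009  -0.0009  0.0054] z [0.1005 0.107  0.1086] n 0.0159
plinth front n 0.034 s [-0.0803  0.079 ]
```

View pics/wi.png

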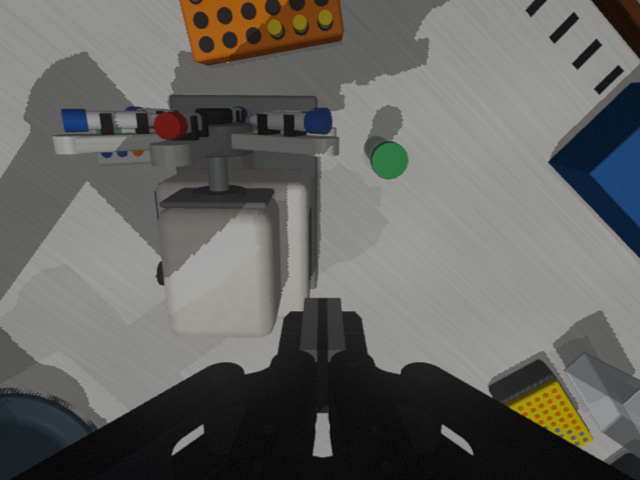

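The view shows the red cap on top at (171,125), directly above the hub. The side spokes measure +60.8° and −61.1°, so the tilt is about −0.2°. The red cap sits within about 1 mm of the plinth's centreline. The plinth edges are where they were, and the bystanders look untouched. The hand is clear, so I'll hand in.

```bash
python3 -c "
from station import ctrl
print(ctrl.close_job())"
```

```text
the job is handed in; nothing more can be done
None
```

The red-capped tube now points straight up, and I handed the job in at about 14.5 s with the hand clear of the rotator. I turned the wheel about 132° clockwise (seen from its face) in three fingertip pushes on the spokes. The finger stayed behind the tube side throughout.

**Final angle:** the two neighbouring spokes measured +60.8° and −61.1° from vertical, and the red cap lay within about 1 mm of the plinth's centreline. That puts the tube within about 1° of upright. The coarser top and side cameras read −2.4° and +1.5° for the red cap, on either side of zero.

**Rotator and bench:** the plinth's edges matched the given sizes, and the spokes' back face stayed put to within about 1 mm, so I saw no sign that the rotator moved. The tube rack and green-capped tube looked undisturbed in the last wrist picture. I did not measure the other bench items again.

**What went wrong:** at the start of the second push the finger's wider shoulder met a spoke's round end. It pressed there with roughly 14 N without turning the wheel. I backed off and redid the push with only the fingertips. Every other reading during the pushes was about 6.5 N or less.

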